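# Hold the hidden bolt head while the nut runs up

## Robot

A 6-joint arm with a two-finger parallel gripper is mounted at the origin on the work surface. World frame = base frame: x ahead of the robot, y to its left, z up, the work surface at z = 0. Lengths are in mm, angles in rad, forces in N, time in s.
With the tool pointing down it reaches from about 275 to 1000 mm from the base axis. Payload 8.4 kg.
Tool frame: the origin (TCP) lies at the very end of the fingers, on their centre line; the grasp point (between the pads) lies 19 mm behind it; z points along the fingers, y is the direction in which the jaws open and shut (so a half turn about z gives the same grasp; the last joint's range is limited). The gripper opens to 85 mm and grips with 20 to 120 N. Pads are 22 mm wide; open, the fingers measure 114 mm over their backs; the gripper's body (76 mm by 85 mm) begins 54 mm behind the grasp point. The pads swing forward as they close: fully open they stand 13 mm farther back than shut.
Start: joints at [-1.258, 0.353, 1.633, -0, 1.155, -0.002], TCP at [193.515, -594.289, 231.281] pointing down, gripper open.
Joint ranges: [-2.63, 2.63], [-0.92, 2.1], [0.06, 2.66], [-1.3, 4.44], [0, 2.69], [-3.02, 3.02]. Speed limits (rad/s): [2.22, 2.22, 2.79, 3.14, 3.14, 3.14].

## Interface

Orientations are given as [roll, pitch, yaw] about the fixed x, y, z axes, in that order (R = Rz(yaw) Ry(pitch) Rx(roll)).
In Python, from rig import readout, grab_frame, calibration, r gives the robot as it stands. The module is installed in compiled form; this text tells all that it offers.
- The arm moves only by the tool play_rows, never from a script. Its argument "rows" is a list of rows, each a list of 3 entries, a list of its own where there are three numbers: the closure in counts, from 0 (fully open) to 255 (shut), then the shift along the tool's x, y, z in cm, then the turn, a rotation vector about the tool's x, y, z in rad. In form: [[gripper, [dx, dy, dz], [rx, ry, rz]], ...]. A call has 1 to 12 rows; each row is the pose to reach, as a shift and turn from the pose commanded when the call began, along the tool's axes at that moment; what a row does not reach only later rows make up. A row lasts 1/12 s, in which the tool goes at most 41.7 mm and 7.16 degrees, less where a joint would pass 70% of its speed; a pose out of reach is approached as far as the arm can. A call with a gripper value outside its range is refused whole. The fingers move at their own pace and stop on an object; "squeeze" is the grip in N (left out, the last holds). Time passes only in rows, so rows that repeat a pose let the fingers close. It gives the time, the measured TCP pose, the force and the opening at its end, in the units of the state.
- readout.sense(): the state, without advancing time (a new reading comes with each control period).
- grab_frame(name): name is "side" or "top" or "wrist"; returns (picture, depth): 400x640x3 uint8, red, green, blue; 400x640 float32, mm along the optical axis (not along the pixel's ray), 0 where there is no reading.
- calibration(name): a dict with "vfov" (degrees; the focal length in pixels is half the picture's height over the tangent of half this angle, whatever the lens; pixels are square), "cx", "cy" (the principal point, pixels), "k1" (the pictures are not rectified: a ray, as slopes to the right and down, at radius r is drawn at 1 + k1 r^2 times it, then the intrinsics apply), "cam_to_world" (4x4, takes a point from camera to world coordinates). Camera axes: x right, y down, z forward; pixel columns grow to the right and rows downward; lengths in mm; the calibration is good to about 2 mm. A picture is of the moment at which its call begins: read the wrist's pose just before it. calibration takes no time and is no camera call; for the wrist camera it gives the pose at the moment of the call.
- r.sign_off(): hands the job in, once; it reports no verdict.
The state is a dict: "clock": time; "qpos": joint angles; "qvel": joint speeds; "joint_efforts": joint torques, N m; "eef_pos": TCP position; "tcp_rot": TCP orientation; "contact_force": force on the tool from outside, world axes, zero at the start; "wrist_torque": the same for the moment, N m; "opening": opening from 0.0 (shut) to 1.0 (fully open).
Only numpy, scipy, OpenCV 4.12 (cv2) and the standard library are available. Lean on these libraries where they do the work, as an engineer would, in place of code of your own. Each camera call takes 0.05 s, during which the arm holds its last target.

## Task

The inspection lamp still hangs by its hook in the narrow gap behind the bracket: lift it up and off the edge and stand it in its charging dock. Then reach down into the gap, grip the hidden head of the middle bolt, which only spins round with the nut because nobody holds it, and keep it from turning until the slow nut runner has run the nut up tight against the bracket. Finish while still gripping the bolt head so it cannot turn, and leave the other things on the bench where they are.

Things in the scene. Friction and masses are not known exactly. Their poses are not given: they have to be found in the camera images.
- jig: Plywood board (400 x 270 x 18 mm) fixed to the bench, a grey steel U-channel (280 mm long, open at the top) across it on cleats. Origin: on the bench surface, under the channel's middle. x: across the channel, from the robot's side to the nut runner; y: along the channel; z up. The runner lies behind the bracket, x = 42 to 318 mm, |y| under 38 mm, up to 137 mm high.
- gap_top (a point): Point in the jig's frame at x 0, y 0, 138 mm above the bench: level with the tops of the channel's two walls (each 5 mm thick). Inner face of the near wall at x = -32 mm, of the far wall at x = +20 mm: the gap is 52 mm wide, its floor 53 mm above the bench. The steel bracket is bolted to the outside of the far wall and is no higher. Axes as the jig's.
- bolt: Middle bolt, the one to hold: yellow hexagon head, 30 mm across flats, 35 mm across corners, 13 mm along its axis, 4 to 17 mm off the far wall's inner face (37 mm washer under it). Origin: head centre, 106 mm above the bench, 32 mm below the wall tops; x: bolt axis, the jig's x. Identical tight bolts at y = -100 and +100 mm of the jig do not turn. Listed orientation turns with it.
- thread (a joint): Turn of the nut on the middle bolt, rad: starts at 0 to 5, stays so while the bolt spins with the nut (about 3 rad/s), grows at about 2.3 rad/s while the head is held, and stops at 18.85 with the nut tight: 6 to 8.5 s of holding; the visible gap between nut and bracket closes. The runner never stops, at most 0.25 N m. Gripped from above along the jig's y with 20 N or more, the head stays still.
- lamp_mid (a point): Lamp's centre, 65 mm above its underside: upright body 26 x 34 x 130 mm (x, y, z), lower 82 mm black with a white window on +x, upper 48 mm an orange grip. It hangs upright in the gap against the near wall, axes along the jig's, within 25 mm of its middle along y, underside 60 mm above the bench, grip clear above the wall. It must rise 30 mm to free the hook, 80 mm to clear the walls.
- lamp: The inspection lamp, 0.15 to 0.3 kg. Origin: centre of its flat underside. Steel hook on its -x face, over the near wall: a strap 18 mm wide that reaches out to x = -24 mm and is open downward; the bar over the wall is 78 to 82 mm, the strap's end 50 mm above the underside.
- dock: The lamp's charging dock, fixed on the bench left or right of the jig: black base plate 85 x 95 x 12 mm with an upright pocket, inside 36 (x) x 44 (y) mm, 5 mm walls, open at the top, its floor 12 mm and its rim 45 mm above the bench. Origin: under the pocket's centre, on the bench. The lamp stands in it upright, its x along the dock's x either way round.
- spraycan: Bystander: spray can, 60 mm diameter, 150 mm tall, on the side of the jig where the dock is not. Origin: centre of the underside.
- oil: Bystander: grey oil bottle, 72 mm diameter, 190 mm tall. Origin: centre of the underside.
- spanner: Bystander: spanner lying on the bench near the robot. Origin: under its middle.
- driver: Bystander: screwdriver lying on the right. Origin: under its middle.
- tape: Bystander: roll of black tape lying flat, 90 mm diameter, 20 mm high. Origin: centre of the underside.
- mug: Bystander: blue mug, 76 mm diameter, 85 mm tall. Origin: centre of the underside.
- socket: Bystander: steel socket, 32 mm diameter, 38 mm tall. Origin: centre of the underside.
Mind the look-alikes: they are no part of the job. Of the things like the lamp, leave any that is pink; of the rest the smaller one is meant. Leave any pink or white look-alike of the dock alone.

How it is judged (in metres and radians):
On the way, in this order (a step that is already met when the one before it is completed fails the run):
1. the lamp is lifted up off the edge, clear above the channel (height (world z) of lamp_mid above 0.205 m and contact force between the fingers and lamp above 1 N), for 0.1 s.
2. the lamp stands in its dock, let go (horizontal distance between lamp_mid and dock below 0.012 m and height (world z) of lamp_mid below 0.085 m and angle between lamp_mid's own z axis and vertical below 0.2 rad and contact force between the fingers and lamp below 0.2 N), for 0.3 s.
3. the head of the middle bolt is gripped and no longer turns (contact force between the fingers and bolt above 4 N and distance between the grasp point and bolt below 0.022 m and angular speed of bolt below 0.2 rad/s), for 0.5 s.
At the end, for the whole second after the job is handed in: The nut is tight (thread above 18.6 rad), the middle bolt's head is between the fingers (grasp point within 22 mm of its centre, more than 4 N) and turns slower than 0.2 rad/s; the lamp stands untouched in its dock, within 12 mm of the pocket's middle, upright within 0.2 rad, at the pocket's floor (all of step 2 and all of step 3 and value of joint thread above 18.6 rad); the arm keeps its last pose, push and grip.
It fails at once if a bystander is moved by more than 30 mm (distance of any of spraycan, oil, spanner, driver, tape, mug, socket from where it was at the start of the episode above 0.03 m).
It fails at once if the lamp is dropped or tipped over (angle between lamp_mid's own z axis and vertical above 0.7 rad).
It also fails if it takes over 67 s, if anything falls off the work surface, if the arm or the gripper's body presses on something with over 40 N, if the wrist force passes 120 N, or if a joint passes its speed limit or range.

## Working session

There is one attempt and no reset: what is moved stays moved. The work goes in short steps, Python scripts to look and compute and a tool call to move; the robot and the scene stay as the last step left them, time stands still between calls to the robot, and variables do not carry over. Pictures are saved under pics/ and viewed, and the job is handed in when it is done.

Besides the shell and the picture viewer there is one more tool, called after "Call:" as name(argument=value, ...) on one line, values as JSON. play_rows: Moves the arm, as the interface text tells. Its arguments: {"type":"object","properties":{"rows":{"type":"array"},"squeeze":{"type":"number"}},"required":["rows"]}

```bash
mkdir -p pics
cat > h.py <<'E'
import numpy as np, cv2
from rig import readout, grab_frame, calibration, r
def snap(n,tag):
    c=calibration(n); im,d=grab_frame(n)
    cv2.imwrite(f'pics/{tag}.png',im[:,:,::-1]); np.savez(f'{tag}.npz',im=im,d=d,c=np.array(c['cam_to_world']),p=np.array([c['vfov'],c['cx'],c['cy'],c['k1']]))
def load(tag):
    z=np.load(f'{tag}.npz'); return z['im'],z['d'],z['c'],z['p']
def cloud(tag):
    im,d,c,p=load(tag); f=200/np.tan(np.radians(p[0])/2)
    K=np.array([[f,0,p[1]],[0,f,p[2]],[0,0,1.]])
    v,u=np.mgrid[0:400,0:640]; uv=np.stack([u,v],-1).reshape(-1,1,2).astype(float)
    n=cv2.undistortPoints(uv,K,np.array([p[3],0,0,0,0.])).reshape(400,640,2)
    P=np.concatenate([n*d[...,None],d[...,None]],-1)
    W=P@c[:3,:3].T+c[:3,3]; W[d<=0]=np.nan
    return im,W
E
python3 - <<'E'
from h import *
print(readout.sense())
snap('side','s0');snap('top','t0');
for n in('side','top','wrist'): print(calibration(n))
E
```

```text
{'clock': 0.0, 'qpos': array([-1.25840607e+00,  3.53681102e-01,  1.63416221e+00, -8.82306350e-06,
        1.15520088e+00, -2.37014741e-03]), 'qvel': array([ 0.00071536, -0.00052483, -0.00059602,  0.00120007, -0.00079428,
       -0.00029167]), 'joint_efforts': array([ 1.60836793e-03, -6.05236030e+01, -3.42068338e+01,  1.32351656e-04,
        9.37714329e-03, -1.44750021e-05]), 'eef_pos': array([ 193.35578612, -593.81783323,  230.52909227]), 'tcp_rot': array([-3.14014110e+00,  4.62644817e-06,  3.14763971e-01]), 'contact_force': array([-0.39879105, -0.58331108, -0.09616179]), 'wrist_torque': array([ 0.0264702 , -0.01159001,  0.01849092]), 'opening': 1.0001121333166716}
{'vfov': 56.68682286382073, 'cx': 326.05682755334817, 'cy': 199.95920769271453, 'k1': -0.05619691239308352, 'cam_to_world': array([[-8.38674423e-01, -3.15179328e-01,  4.44170241e-01,
         1.45699321e+01],
       [-5.44288709e-01,  4.56036453e-01, -7.04116862e-01,
         7.84888450e+02],
       [ 1.93652582e-02, -8.32281650e-01, -5.54014659e-01,
         7.26337948e+02],
       [ 0.00000000e+00,  0.00000000e+00,  0.00
[... 272 characters left out ...]
,  2.63211378e-02, -4.45572996e-03,
         1.68346375e+01],
       [-5.76075883e-04, -1.88138950e-01, -9.82142252e-01,
         1.17196720e+03],
       [ 0.00000000e+00,  0.00000000e+00,  0.00000000e+00,
         1.00000000e+00]])}
{'vfov': 61.89103521583211, 'cx': 320.36996507607614, 'cy': 198.19809402142192, 'k1': 0.0022139108426251306, 'cam_to_world': array([[ 3.09916453e-01, -9.07074825e-01, -2.84898322e-01,
         2.66191157e+02],
       [-9.50763558e-01, -2.95886585e-01, -9.21942829e-02,
        -5.70430352e+02],
       [-6.70478795e-04,  2.99443468e-01, -9.54113809e-01,
         3.72553772e+02],
       [ 0.00000000e+00,  0.00000000e+00,  0.00000000e+00,
         1.00000000e+00]])}
```

View pics/s0.png

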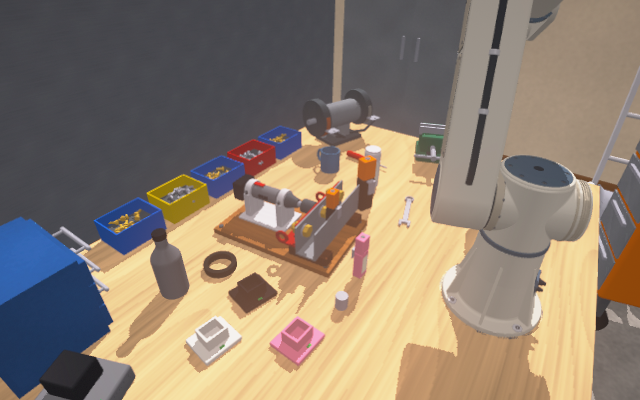

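View pics/t0.png

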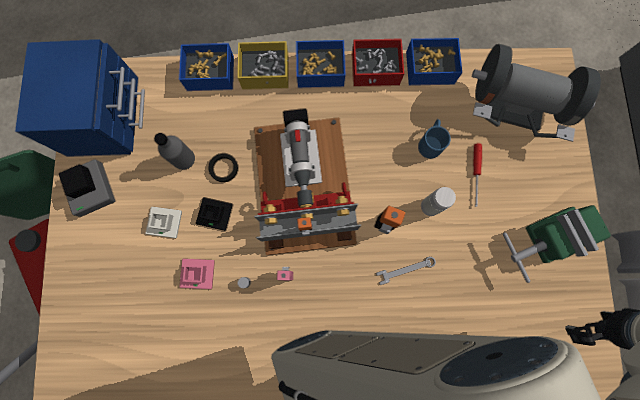

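The side and top pictures both show the jig. In the top one the hanging lamp is orange at (305,223), the larger orange look-alike is at (390,218), and the pink lamp is at (285,275). The black dock is at (214,212), with white (162,222) and pink (196,273) look-alikes. Next I'll take the metric positions.

Run:
```python
from h import *
im,W=cloud('t0'); im2,W2=cloud('s0')
for n,(u,v) in dict(lamp=(305,223),big=(388,220),dock=(214,212),oil=(176,152),can=(440,200),spanner=(405,270),socket=(243,284)).items(): print(n,W[v,u].round(1))
for a,b,t in((im,(240,100,370,260),'t0j'),(im,(190,190,240,240),'t0d'),(im2,(210,150,390,280),'s0j')):
    c=a[b[1]:b[3],b[0]:b[2]]; s=min(780/c.shape[1],590/c.shape[0]); cv2.imwrite(f'pics/{t}.png',cv2.resize(c,None,fx=s,fy=s,interpolation=cv2.INTER_CUBIC)[:,:,::-1]); print(t,s)
# orange pixels -> lamp
for n,(I,Q) in dict(t=(im,W),s=(im2,W2)).items():
    h=cv2.cvtColor(I,cv2.COLOR_RGB2HSV)
    m=(h[...,0]>5)&(h[...,0]<16)&(h[...,1]>190)&(h[...,2]>120)
    k,l,st,ce=cv2.connectedComponentsWithStats(m.astype(np.uint8))
    for i in range(1,k):
        if st[i,4]>30:
            q=Q[l==i]; print(n,st[i],np.nanmedian(q,0).round(1),np.nanpercentile(q,3,axis=0).round(1),np.nanpercentile(q,97,axis=0).round(1))
```

```text
lamp [450.9  51.6 190.6]
big [ 453.4 -159.2  187.3]
dock [515.2 330.1  15.9]
oil [670.2 412.3 124.7]
can [ 507.7 -306.9  154.2]
spanner [ 328.8 -231.8   12. ]
socket [301.6 236.5  39.6]
t0j 3.6875
t0d 11.8
s0j 4.333333333333333
s [359 157  17   7  42] [ 463.5 -161.8  185.2] [ 447.6 -468.9   18.2] [ 638.5 -147.2  188.2]
s [ 598  188   42  119 1939] [-476.2 -845.1 -373.7] [-577.4 -884.2 -509. ] [-427.5 -833.9 -131.5]
```

View pics/t0j.png

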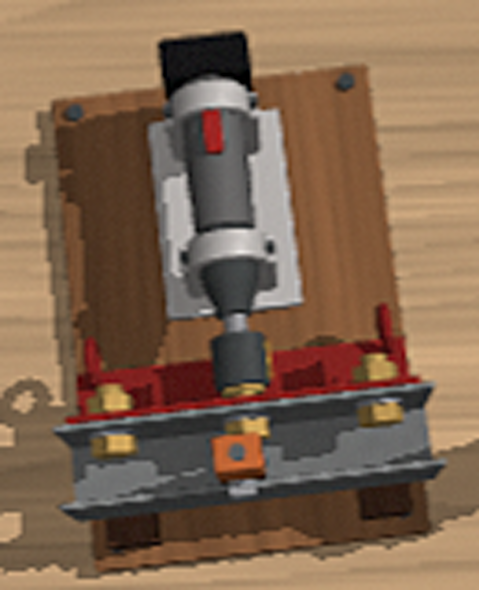

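View pics/s0j.png

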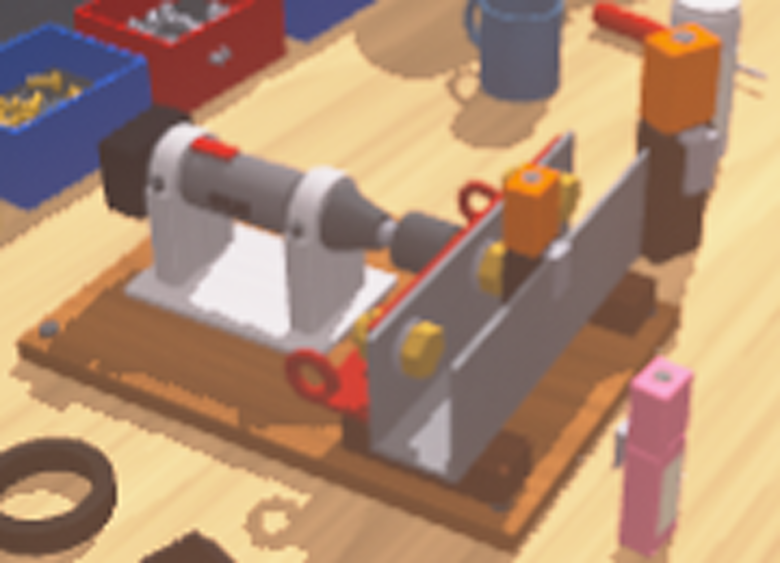

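View pics/t0d.png

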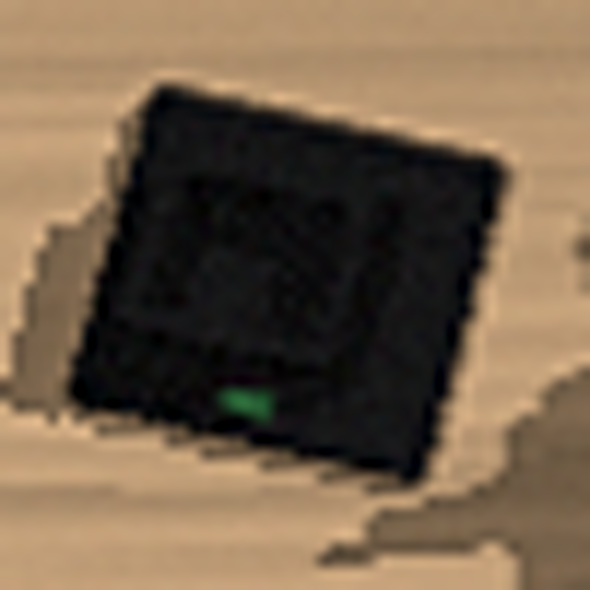

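Run:
```python
from h import *
for t in('t0','s0'):
    im,W=cloud(t)
    x,y,z=W[...,0],W[...,1],W[...,2]
    h=cv2.cvtColor(im,cv2.COLOR_RGB2HSV).astype(int)
    # wall tops: grey, z 134..142
    m=(z>132)&(z<143)&(x>390)&(x<540)&(y>-120)&(y<220)&(h[...,1]<70)
    P=W[m]; 
    best=None
    for yaw in np.linspace(-.1,.3,81):
        s=P[:,0]*np.cos(yaw)+P[:,1]*np.sin(yaw)
        H,e=np.histogram(s,np.arange(300,600,3)); q=(H.astype(float)**2).sum()
        if best is None or q>best[0]: best=(q,yaw,H,e)
    q,yaw,H,e=best; print(t,len(P),'yaw',yaw,[(int(a),int(b)) for a,b in zip(e,H) if b>5],'z',np.median(P[:,2]))
    c=-P[:,0]*np.sin(yaw)+P[:,1]*np.cos(yaw); print('y range',np.percentile(c,[0,1,50,99,100]))
    # lamp top
    m=(z>180)&(z<200)&(abs(x-450)<40)&(abs(y-52)<40); P=W[m]; 
    if len(P)>8: print('lamp',len(P),P.min(0),P.max(0),P.mean(0),cv2.minAreaRect(P[:,:2].astype(np.float32)))
    for zl in((8,18),(38,52)):
        m=(z>zl[0])&(z<zl[1])&(abs(x-515)<75)&(abs(y-330)<75)&(h[...,2]<75); P=W[m]
        print('dock',zl,len(P),np.median(P[:,2]),cv2.minAreaRect(P[:,:2].astype(np.float32)),np.median(P,0))
```

```text
t0 428 yaw 0.095 [(435, 70), (438, 114), (441, 29), (492, 85), (495, 111), (498, 12)] z 138.36854664731493
y range [-135.06271739 -132.03016211    7.36190809  139.5009961   140.97370787]
lamp 140 [439.34623554  38.9001539  182.72462503] [466.67847088  71.94923897 196.0824473 ] [452.34053208  55.52025166 190.18735597] ((453.092529296875, 55.48830032348633), (26.109119415283203, 33.518917083740234), 4.272361755371094)
dock (8, 18) 563 13.213573594548734 ((511.8020935058594, 331.4862976074219), (95.54268646240234, 84.36708068847656), 75.86651611328125) [507.67998294 327.68727481  13.21357359]
dock (38, 52) 135 45.33932278216389 ((512.3494873046875, 331.24908447265625), (55.936153411865234, 45.91425704956055), 76.63479614257812) [512.9929018  330.01851505  45.33932278]
s0 336 yaw 0.07999999999999999 [(432, 9), (435, 74), (438, 82), (441, 26), (492, 78), (495, 56), (498, 6)] z 138.62166482446406
y range [-126.96214485 -123.57562372   46.20288698  151.86336645  153.05132737]
lamp 100 [439.82994096  39.12737437 180.04831076] [465.86859327  74.61169701 193.94055058] [450.18644045  60.20367806 189.16326338] ((452.7777404785156, 56.80821990966797), (24.41008186340332, 35.395973205566406), 4.364171028137207)
dock (8, 18) 0 nan ((0.0, 0.0), (0.0, 0.0), 0.0) [nan nan nan]
dock (38, 52) 0 nan ((0.0, 0.0), (0.0, 0.0), 0.0) [nan nan nan]
  return _methods._mean(a, axis=axis, dtype=dtype,
  ret = ret.dtype.type(ret / rcount)
  ret = um.true_divide(
```

The jig yaw comes out at about 0.085. The lamp is near (453,56) with its top at 190, and the dock near (512,331) with yaw about -0.24. I'll move above the lamp and re-measure with the wrist camera.

```bash
cat >> h.py <<'E'
from scipy.spatial.transform import Rotation as Ro
def plan(xyz,yaw):
    s=readout.sense(); R=Ro.from_euler('xyz',s['tcp_rot']); T=Ro.from_euler('xyz',[np.pi,0,yaw])
    d=R.inv().apply(np.array(xyz)-s['eef_pos'])/10; rv=(R.inv()*T).as_rotvec()
    print('clock',s['clock'],'pos',s['eef_pos'].round(1),'rot',s['tcp_rot'].round(3),'F',s['contact_force'].round(1),'op',round(s['opening'],3),'q',s['qpos'].round(2)); print('row',d.round(2),rv.round(3))
E
python3 -c "
from h import *
plan([420,52,265],.085)"
```

```text
clock 0.1 pos [ 193.4 -593.9  230.6] rot [-3.14   0.     0.315] F [1.  0.2 0. ] op 0.998 q [-1.26  0.35  1.63 -0.    1.16 -0.  ]
row [ 41.55 -54.4   -3.37] [-0.001  0.     0.23 ]
```

Call:
play_rows(rows=[[0,[0,0,-3.4],[0,0,0]],[0,[41.5,-54.4,-3.4],[0,0,0.23]],[0,[41.5,-54.4,-3.4],[0,0,0.23]],[0,[41.5,-54.4,-3.4],[0,0,0.23]],[0,[41.5,-54.4,-3.4],[0,0,0.23]],[0,[41.5,-54.4,-3.4],[0,0,0.23]],[0,[41.5,-54.4,-3.4],[0,0,0.23]],[0,[41.5,-54.4,-3.4],[0,0,0.23]],[0,[41.5,-54.4,-3.4],[0,0,0.23]],[0,[41.5,-54.4,-3.4],[0,0,0.23]],[0,[41.5,-54.4,-3.4],[0,0,0.23]],[0,[41.5,-54.4,-3.4],[0,0,0.23]]])

```text
clock: 1.1
eef_pos: [344.9, -159.8, 265.3]
tcp_rot: [3.141, -0.0, 0.084]
contact_force: [1.2, -1.0, -1.1]
opening: 0.999
```

```bash
python3 -c "
from h import *
plan([420,52,265],.085)"
```

```text
clock 1.1 pos [ 344.9 -159.8  265.3] rot [ 3.141 -0.     0.084] F [ 1.2 -1.  -1.1] op 0.999 q [-0.44 -0.09  2.07  0.    1.16  1.05]
row [  9.27 -20.47   0.03] [ 0.    -0.    -0.001]
```

Call:
play_rows(rows=[[0,[9.3,-20.5,0],[0,0,0]],[0,[9.3,-20.5,0],[0,0,0]],[0,[9.3,-20.5,0],[0,0,0]],[0,[9.3,-20.5,0],[0,0,0]],[0,[9.3,-20.5,0],[0,0,0]],[0,[9.3,-20.5,0],[0,0,0]],[0,[9.3,-20.5,0],[0,0,0]],[0,[9.3,-20.5,0],[0,0,0]]])

```text
clock: 1.77
eef_pos: [420.1, 51.1, 264.9]
tcp_rot: [3.141, 0.001, 0.088]
contact_force: [1.3, -0.7, 0.3]
opening: 0.998
```

Run:
```python
from h import *
snap('wrist','w1')
plan([453,56,265],.085)
im,W=cloud('w1')
x,y,z=W[...,0],W[...,1],W[...,2]
h=cv2.cvtColor(im,cv2.COLOR_RGB2HSV).astype(int)
m=(z>180)&(z<196)&(abs(x-450)<40)&(abs(y-56)<40)
P=W[m]; print('lamp',len(P),np.median(P[:,2]),cv2.minAreaRect(P[:,:2].astype(np.float32)))
m=(z>132)&(z<143)&(x>390)&(x<540)&(h[...,1]<70)
P=W[m]
best=None
for yaw in np.linspace(-.1,.3,161):
    s=P[:,0]*np.cos(yaw)+P[:,1]*np.sin(yaw)
    H,e=np.histogram(s,np.arange(300,600,2)); q=(H.astype(float)**2).sum()
    if best is None or q>best[0]: best=(q,yaw,H,e)
q,yaw,H,e=best; print(len(P),'yaw',yaw,[(int(a),int(b)) for a,b in zip(e,H) if b>20],'z',np.median(P[:,2]))
```

```text
clock 1.8167 pos [419.8  50.3 264.9] rot [3.141e+00 1.000e-03 8.600e-02] F [-0.2 -0.2 -0.3] op 1.005 q [ 0.12 -0.01  2.   -0.    1.15  1.6 ]
row [ 3.36 -0.29 -0.01] [0.    0.001 0.001]
lamp 1967 189.03968048929798 ((453.73248291015625, 54.81507110595703), (25.723968505859375, 33.94536590576172), 5.293269157409668)
4407 yaw 0.0925 [(436, 194), (438, 672), (440, 941), (442, 73), (468, 24), (492, 45), (494, 961), (496, 990), (498, 507)] z 137.19513838732917
```

View pics/w1.png

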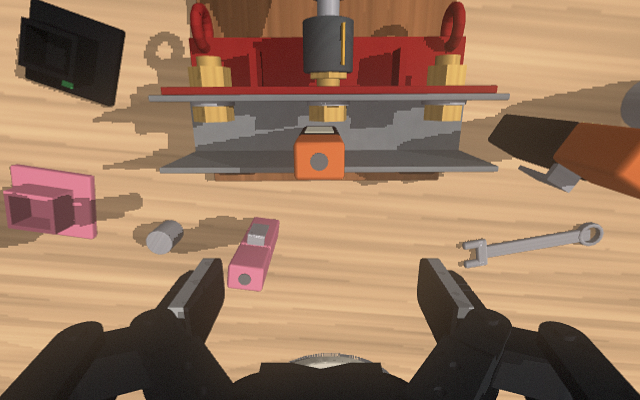

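The wrist view shows the hanging lamp's orange top at (319,160), with the middle bolt just behind it at (327,112). Nothing gets in the way of the jaws. The measured centre is (453.6,55) and the jig yaw is 0.09. Now I'll go over it and down.

Call:
play_rows(rows=[[0,[3.4,-0.2,0],[0,0,0]],[0,[3.4,-0.2,3],[0,0,0]],[0,[3.4,-0.2,6],[0,0,0]],[0,[3.4,-0.2,8.5],[0,0,0]],[0,[3.4,-0.2,10.5],[0,0,0]],[0,[3.4,-0.2,11.5],[0,0,0]],[0,[3.4,-0.2,11.5],[0,0,0]],[0,[3.4,-0.2,11.5],[0,0,0]]])

```text
clock: 2.48
eef_pos: [454.0, 54.5, 150.6]
tcp_rot: [3.141, 0.001, 0.084]
contact_force: [-0.0, 0.5, 1.4]
opening: 0.998
```

Run:
```python
from h import *
plan([453.6,55,149],.09)
snap('wrist','w2')
```

```text
clock 2.4833 pos [454.   54.5 150.6] rot [3.141e+00 1.000e-03 8.400e-02] F [-0.   0.5  1.4] op 0.998 q [ 0.12  0.2   2.06 -0.    0.89  1.6 ]
row [-0.03 -0.05  0.16] [ 0.     0.001 -0.006]
```

View pics/w2.png

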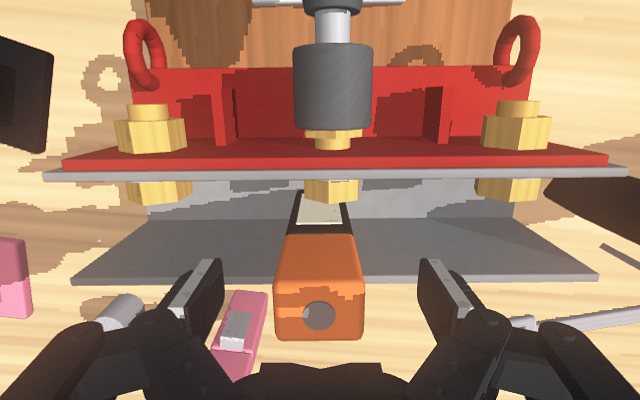

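The lamp's top, at (319,315), is midway between the fingers. Closing.

Call:
play_rows(rows=[[255,[0,0,0],[0,0,0]],[255,[0,0,0],[0,0,0]],[255,[0,0,0],[0,0,0]],[255,[0,0,0],[0,0,0]],[255,[0,0,0],[0,0,0]],[255,[0,0,0],[0,0,0]],[255,[0,0,0],[0,0,0]],[255,[0,0,0],[0,0,0]],[255,[0,0,0],[0,0,0]],[255,[0,0,0],[0,0,0]]], squeeze=50)

```text
clock: 3.37
eef_pos: [454.4, 55.4, 150.9]
tcp_rot: [-3.142, -0.001, 0.085]
contact_force: [-1.1, -1.0, 7.0]
opening: 0.395
```

Call:
play_rows(rows=[[255,[0,0,-1.5],[0,0,0]],[255,[0,0,-3],[0,0,0]],[255,[0,0,-5],[0,0,0]],[255,[0,0,-7],[0,0,0]],[255,[0,0,-9],[0,0,0]],[255,[0,0,-11],[0,0,0]],[255,[0,0,-12],[0,0,0]],[255,[0,0,-12],[0,0,0]],[255,[0,0,-12],[0,0,0]],[255,[0,0,-12],[0,0,0]]])

```text
clock: 4.2
eef_pos: [453.3, 55.2, 269.0]
tcp_rot: [3.142, 0.002, 0.085]
contact_force: [-0.1, 0.2, -1.8]
opening: 0.396
```

Run:
```python
from h import *
snap('wrist','w3');snap('side','s3')
plan([512.3,331.2,270],-.24)
im,W=cloud('w3')
x,y,z=W[...,0],W[...,1],W[...,2]
m=(abs(x-512)<80)&(abs(y-331)<80)
print(m.sum())
for t in ('w1','w3'):
  im,W=cloud(t); x,y,z=W[...,0],W[...,1],W[...,2]
  m=(z>40)&(z<50)&(abs(x-512)<45)&(abs(y-331)<45); P=W[m]
  if len(P)>10: print(t,len(P),cv2.minAreaRect(P[:,:2].astype(np.float32)))
im,W=cloud('s3'); x,y,z=W[...,0],W[...,1],W[...,2]
for a,b in ((9,18),(39,50)):
  m=(z>a)&(z<b)&(abs(x-512)<60)&(abs(y-331)<60); P=W[m]
  print('side',len(P),cv2.minAreaRect(P[:,:2].astype(np.float32)))
```

```text
clock 4.3 pos [453.3  55.2 268.9] rot [3.142e+00 2.000e-03 8.500e-02] F [ 0.3 -0.1 -2.2] op 0.39 q [0.12 0.05 1.93 0.   1.17 1.6 ]
row [  8.22 -27.    -0.13] [0.    0.002 0.325]
19783
w1 1314 ((512.8560180664062, 332.34906005859375), (58.03857421875, 46.77663040161133), 76.13562774658203)
w3 1213 ((512.7703857421875, 332.6739501953125), (57.75507736206055, 47.613983154296875), 76.32728576660156)
side 560 ((513.1439208984375, 335.7361145019531), (96.98152160644531, 85.09173583984375), 74.16048431396484)
side 206 ((514.2766723632812, 334.0830993652344), (56.215450286865234, 50.31587600708008), 77.39678955078125)
```

View pics/w3.png

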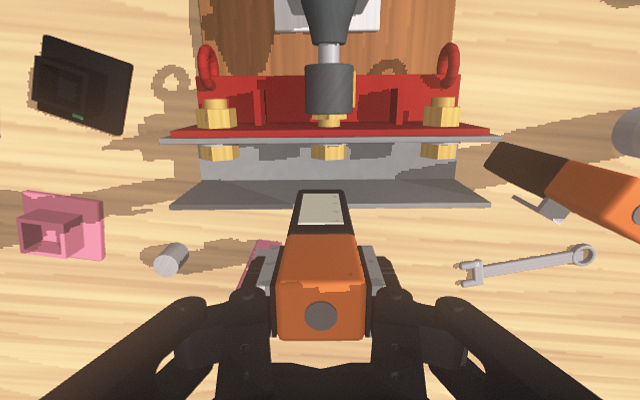

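View pics/s3.png

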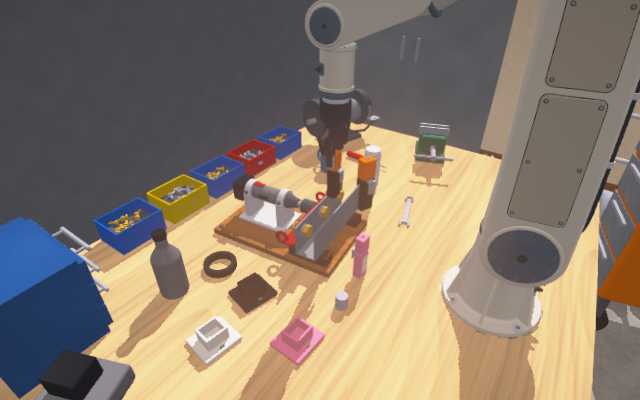

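The lamp hangs free in the gripper, upright and well above the channel (wrist picture, (320,290)). I'll measure its offset in the grip and go to the dock.

Run:
```python
from h import *
im,W=cloud('w3'); x,y,z=W[...,0],W[...,1],W[...,2]
h=cv2.cvtColor(im,cv2.COLOR_RGB2HSV).astype(int)
m=(z>300)&(z<320)&(abs(x-453)<40)&(abs(y-55)<20); P=W[m]
print(len(P),np.median(P[:,2]),cv2.minAreaRect(P[:,:2].astype(np.float32)))
```

```text
7211 306.93417535638565 ((453.3003845214844, 54.064002990722656), (26.4702205657959, 40.52252960205078), 5.382848262786865)
```

Call:
play_rows(rows=[[255,[8.2,-27,0],[0,0,0.33]],[255,[8.2,-27,0],[0,0,0.33]],[255,[8.2,-27,0],[0,0,0.33]],[255,[8.2,-27,0],[0,0,0.33]],[255,[8.2,-27,0],[0,0,0.33]],[255,[8.2,-27,0],[0,0,0.33]],[255,[8.2,-27,0],[0,0,0.33]],[255,[8.2,-27,0],[0,0,0.33]],[255,[8.2,-27,0],[0,0,0.33]],[255,[8.2,-27,0],[0,0,0.33]],[255,[8.2,-27,0],[0,0,0.33]]])

```text
clock: 5.22
eef_pos: [512.4, 330.1, 269.5]
tcp_rot: [3.14, 0.001, -0.246]
contact_force: [0.1, 0.2, -1.4]
opening: 0.394
```

Run:
```python
from h import *
snap('wrist','w4');snap('top','t4');snap('side','s4')
plan([512.8,332,180],-.24)
im,W=cloud('w4'); x,y,z=W[...,0],W[...,1],W[...,2]
m=(z>300)&(z<320)&(abs(x-512)<40)&(abs(y-332)<22); P=W[m]
print(len(P),np.median(P[:,2]),cv2.minAreaRect(P[:,:2].astype(np.float32)))
m=(z>8)&(z<16)&(abs(x-512)<90)&(abs(y-332)<90); P=W[m]
print(len(P),cv2.minAreaRect(P[:,:2].astype(np.float32)))
```

```text
clock 5.3667 pos [512.9 330.1 270.4] rot [ 3.142 -0.    -0.247] F [ 1.1  0.5 -1. ] op 0.391 q [ 0.57  0.3   1.62 -0.    1.22  2.39]
row [-0.05 -0.18  9.04] [ 0.    -0.    -0.007]
7601 307.4230646245135 ((514.0126953125, 334.0921630859375), (46.989803314208984, 27.891069412231445), 75.8603286743164)
3393 ((513.2184448242188, 332.267578125), (94.8437271118164, 83.79009246826172), 75.9658203125)
```

View pics/w4.png

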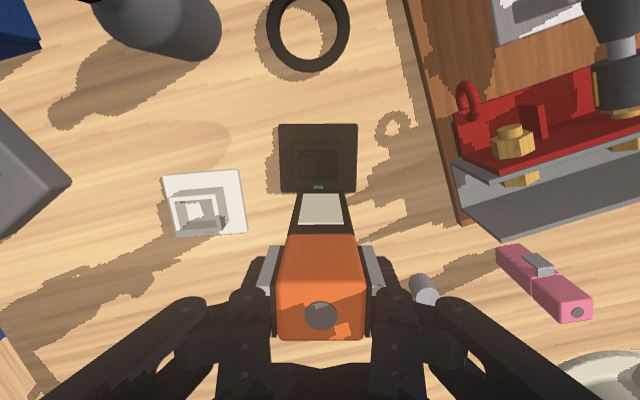

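The dock plate in the wrist view (318,158) is square to the lamp, with its centre at about (513,332). I'll lower to just above the rim first.

Call:
play_rows(rows=[[255,[0,-0.2,2],[0,0,0]],[255,[0,-0.2,5],[0,0,0]],[255,[0,-0.2,8],[0,0,0]],[255,[0,-0.2,10.5],[0,0,0]],[255,[0,-0.2,12],[0,0,0]],[255,[0,-0.2,12],[0,0,0]],[255,[0,-0.2,12],[0,0,0]],[255,[0,-0.2,12],[0,0,0]]])

```text
clock: 6.03
eef_pos: [514.2, 333.3, 151.7]
tcp_rot: [-3.14, -0.001, -0.246]
contact_force: [0.9, -0.2, -2.1]
opening: 0.392
```

Run:
```python
from h import *
snap('wrist','w5');snap('top','t5');snap('side','s5')
plan([512.8,332,104],-.24)
A=[]
for t,b in (('w5',(160,100,480,300)),('s5',(200,240,300,320)),('t5',(170,170,270,250))):
    c=load(t)[0][b[1]:b[3],b[0]:b[2]]; A.append(cv2.resize(c,(390,290),interpolation=cv2.INTER_CUBIC))
A.append(A[0]*0)
cv2.imwrite('pics/m5.png',np.vstack([np.hstack(A[:2]),np.hstack(A[2:])])[:,:,::-1])
for t in ('w5','t5','s5'):
  im,W=cloud(t); x,y,z=W[...,0],W[...,1],W[...,2]
  m=(z>8)&(z<17)&(abs(x-512)<70)&(abs(y-332)<70); P=W[m]
  print(t,len(P),cv2.minAreaRect(P[:,:2].astype(np.float32)))
```

```text
clock 6.1833 pos [514.2 333.6 151.9] rot [-3.14e+00 -2.00e-03 -2.45e-01] F [-0.4  0.2 -1.2] op 0.396 q [0.57 0.42 1.73 0.   0.99 2.39]
row [-0.11  0.2   4.79] [-0.002 -0.002 -0.005]
w5 5880 ((513.1129760742188, 332.40179443359375), (95.07718658447266, 84.27003479003906), 76.04234313964844)
t5 336 ((511.4243469238281, 328.64056396484375), (91.65965270996094, 84.68219757080078), 76.05860137939453)
s5 550 ((513.1759643554688, 335.41552734375), (96.87168884277344, 85.98291015625), 74.74222564697266)
```

View pics/m5.png

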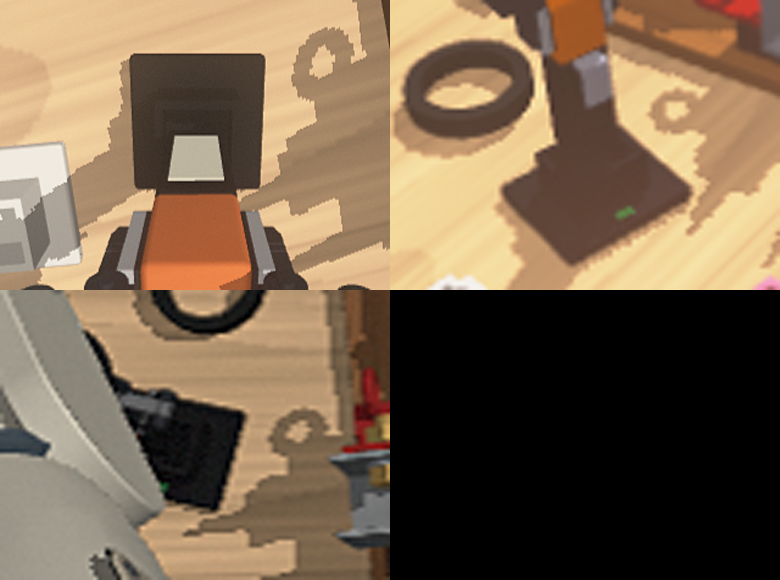

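The lamp is centred over the pocket (wrist tile, white window at (195,160)). Lowering slowly.

Call:
play_rows(rows=[[255,[-0.1,0.1,0.5],[0,0,0]],[255,[-0.1,0.1,1.2],[0,0,0]],[255,[-0.1,0.1,2],[0,0,0]],[255,[-0.1,0.1,2.7],[0,0,0]],[255,[-0.1,0.1,3.3],[0,0,0]],[255,[-0.1,0.1,3.8],[0,0,0]],[255,[-0.1,0.1,4.2],[0,0,0]],[255,[-0.1,0.1,4.4],[0,0,0]],[255,[-0.1,0.1,4.4],[0,0,0]]])

```text
clock: 6.93
eef_pos: [512.4, 332.5, 108.2]
tcp_rot: [3.142, -0.0, -0.245]
contact_force: [-4.9, -5.2, 20.3]
opening: 0.392
```

Run:
```python
from h import *
snap('wrist','w6');snap('side','s6')
plan([513,332.3,104],-.245)
A=[]
for t,b in (('w6',(160,100,480,340)),('s6',(200,240,300,320))):
    c=load(t)[0][b[1]:b[3],b[0]:b[2]]; A.append(cv2.resize(c,(390,290),interpolation=cv2.INTER_CUBIC))
cv2.imwrite('pics/m6.png',np.hstack(A)[:,:,::-1])
im,W=cloud('w6'); x,y,z=W[...,0],W[...,1],W[...,2]
m=(z>130)&(z<165)&(abs(x-512)<11)&(abs(y-332)<11); P=W[m]
print(len(P),np.percentile(P[:,2],[5,50,95]))
print(np.linalg.lstsq(np.c_[P[:,:2],np.ones(len(P))],P[:,2],rcond=None)[0])
```

```text
clock 7.0333 pos [512.4 332.5 108.2] rot [-3.142 -0.    -0.245] F [-4.9 -4.5 19.3] op 0.394 q [ 0.57  0.47  1.76 -0.    0.91  2.39]
row [0.07 0.   0.42] [-0. -0. -0.]
3324 [141.25457927 146.4734793  147.80164055]
[-1.44005197e-01  1.09246887e-01  1.83717789e+02]
```

View pics/m6.png

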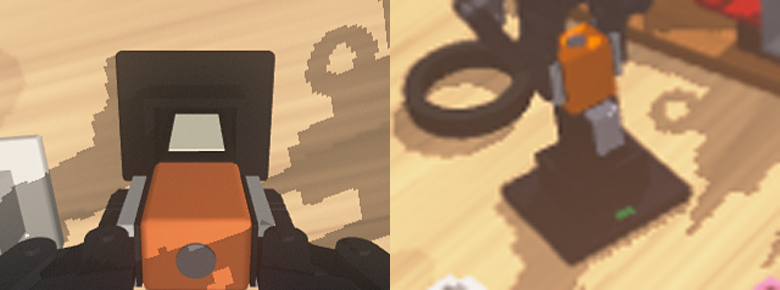

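The lamp is inside the pocket, but its underside seems to be about 4 mm above the floor, with 20 N up and a side push. I'll ease it up, shift with the side force and lower again.

Call:
play_rows(rows=[[255,[0,0,-0.4],[0,0,0]],[255,[0,0,-0.4],[0,0,0]],[255,[-0.1,0.2,-0.4],[0,0,0]],[255,[-0.1,0.2,-0.4],[0,0,0]],[255,[-0.1,0.2,-0.2],[0,0,0]],[255,[-0.1,0.2,-0.1],[0,0,0]],[255,[-0.1,0.2,-0.1],[0,0,0]]])

```text
clock: 7.62
eef_pos: [510.8, 330.8, 108.3]
tcp_rot: [3.141, -0.0, -0.245]
contact_force: [-3.2, -2.9, 12.1]
opening: 0.389
```

The contact is still vertical and at the same height, so the lamp is resting on the floor. I'll re-centre it and let go.

Call:
play_rows(rows=[[255,[0.1,-0.2,-0.3],[0,0,0]],[255,[0.1,-0.2,-0.3],[0,0,0]],[255,[0.1,-0.2,-0.05],[0,0,0]],[255,[0.1,-0.2,-0.05],[0,0,0]],[120,[0.1,-0.2,-0.05],[0,0,0]],[120,[0.1,-0.2,-0.05],[0,0,0]],[60,[0.1,-0.2,-0.05],[0,0,0]],[0,[0.1,-0.2,-0.05],[0,0,0]],[0,[0.1,-0.2,-0.05],[0,0,0]],[0,[0.1,-0.2,-0.05],[0,0,0]],[0,[0.1,-0.2,-0.05],[0,0,0]],[0,[0.1,-0.2,-0.05],[0,0,0]]])

```text
clock: 8.62
eef_pos: [512.2, 332.5, 107.8]
tcp_rot: [-3.142, -0.0, -0.245]
contact_force: [-0.2, -0.4, -0.2]
opening: 1.0
```

Run:
```python
from h import *
snap('wrist','w7');snap('side','s7')
plan([513,332.3,104],-.245)
A=[]
for t,b in (('w7',(160,100,480,340)),('s7',(200,240,300,320))):
    c=load(t)[0][b[1]:b[3],b[0]:b[2]]; A.append(cv2.resize(c,(390,290),interpolation=cv2.INTER_CUBIC))
cv2.imwrite('pics/m7.png',np.hstack(A)[:,:,::-1])
im,W=cloud('w7'); x,y,z=W[...,0],W[...,1],W[...,2]
for t in ('w6','w7'):
  im,W=cloud(t); x,y,z=W[...,0],W[...,1],W[...,2]
  m=(z>136)&(z<165)&(abs(x-512)<25)&(abs(y-332)<25); P=W[m]
  print(len(P),np.percentile(P[:,2],[5,50,95]),cv2.minAreaRect(P[:,:2].astype(np.float32)))
```

```text
clock 8.7167 pos [512.1 332.5 107.8] rot [-3.142 -0.    -0.245] F [-0.2  0.3  0.8] op 0.999 q [ 0.57  0.47  1.76 -0.    0.91  2.39]
row [ 0.09 -0.    0.38] [-0. -0. -0.]
9304 [138.80072966 146.2764972  161.19157364] ((513.3148193359375, 334.856201171875), (52.06853103637695, 27.33543586730957), 75.23396301269531)
6342 [138.71083763 146.04974233 147.46881695] ((511.0729675292969, 332.6672058105469), (34.14997100830078, 26.827590942382812), 76.94239807128906)
```

View pics/m7.png

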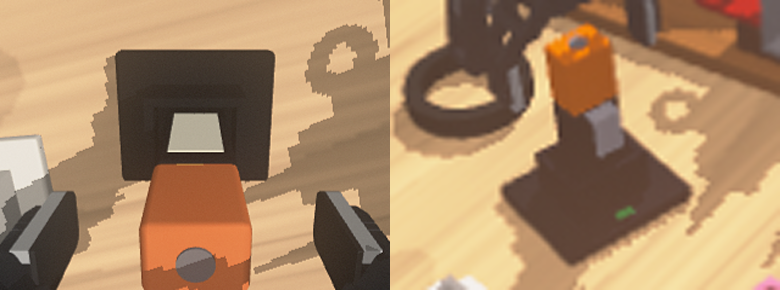

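Run:
```python
from h import *
im,W=cloud('w7'); h=cv2.cvtColor(im,cv2.COLOR_RGB2HSV).astype(int)
x,y,z=W[...,0],W[...,1],W[...,2]
v,u=np.mgrid[0:400,0:640]
for c in (300,320,340): 
    for r in range(200,340,6): 
        print(c,r,W[r,c].round(1),im[r,c]) if c==320 else None
m=(u>285)&(u<355)&(v>295)&(v<330)&(z>135); P=W[m]; print(len(P),np.linalg.lstsq(np.c_[P[:,:2]-P[:,:2].mean(0),np.ones(len(P))],P[:,2],rcond=None)[0], P.mean(0))
im,W=cloud('s7'); x,y,z=W[...,0],W[...,1],W[...,2]
m=(z>125)&(z<165)&(abs(x-512)<30)&(abs(y-332)<30)
P=W[m]; print(len(P),P[:,2].max(),np.percentile(P[:,2],90))
# dock floor/rim in wrist
im,W=cloud('w7'); z=W[...,2]
for r in range(130,205,6): print(r,W[r,318].round(1), W[r,285].round(1))
```

```text
320 200 [523.4 329.7  46.4] [180 173 152]
320 206 [523.3 329.7  58. ] [183 175 154]
320 212 [523.8 329.6  70.4] [181 173 154]
320 218 [523.5 329.6  79.2] [181 173 153]
320 224 [523.5 329.6  87.9] [214 205 182]
320 230 [522.6 329.9  93.6] [55 40 36]
320 236 [522.8 329.8 101.6] [187 127  65]
320 242 [522.6 329.8 108. ] [164  89  52]
320 248 [523.1 329.7 115.4] [162  89  50]
320 254 [522.7 329.8 120.3] [163  88  50]
320 260 [522.5 329.9 125.3] [166  90  51]
320 266 [522.9 329.8 131.1] [169  93  54]
320 272 [522.7 329.8 135.4] [169  92  52]
320 278 [523.3 329.6 140.9] [171  92  54]
320 284 [523.  329.7 144.5] [189 102  56]
320 290 [521.4 330.1 145.7] [231 129  73]
320 296 [519.2 330.7 146. ] [231 128  72]
320 302 [517.2 331.2 146.6] [232 130  73]
320 308 [515.  331.7 146.9] [139 127 121]
320 314 [512.9 332.3 147.5] [136 124 119]
320 320 [510.3 332.9 147.4] [105  90  85]
320 326 [507.7 333.5 147.3] [106  88  85]
320 332 [505.3 334.2 147.4] [103  91  88]
320 338 [501.4 335.1 145.8] [159  89  55]
2336 [-1.69005468e-02  2.78688376e-03  1.46618192e+02] [512.86440302 332.26571624 146.61819157]
225 150.83694091575308 149.13825928407238
130 [561.8 321.6  -1.7] [5.678e+02 3.452e+02 3.000e-01]
136 [557.6 322.7  -1. ] [ 5.636e+02  3.464e+02 -3.000e-01]
142 [554.2 323.5   6.5] [560.1 346.6   7.1]
148 [550.6 324.4  10.3] [556.5 347.2  11.4]
154 [546.7 325.3  12.2] [552.3 348.4  11.4]
160 [542.4 326.4  11.9] [548.2 349.5  12. ]
166 [537.8 327.6  10. ] [543.9 350.8  11.3]
172 [535.3 328.2  18.3] [540.8 351.   17.8]
178 [535.4 328.   36.5] [540.5 349.2  36. ]
184 [533.3 328.5  43.9] [538.5 348.9  44.3]
190 [523.4 331.2  21.9] [534.6 350.   44. ]
196 [523.7 331.   37.6] [530.8 351.1  44.3]
202 [523.6 330.9  50.4] [527.  352.1  44.6]
```

View pics/w7.png

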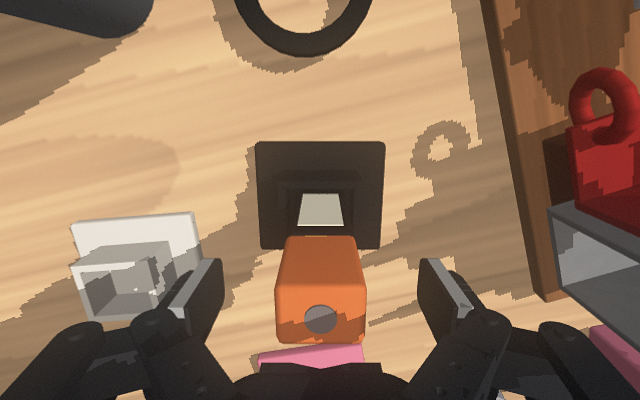

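The lamp stands upright and centred in the black dock: tilt below 0.02, top centre at (320,318), and the jaws well clear on both sides. Next I'll locate the middle bolt from the earlier wrist clouds and compute the retreat.

```bash
cat > bolt.py <<'E'
from h import *
import sys
def run(t,yaw=None):
    im,W=cloud(t); x,y,z=W[...,0],W[...,1],W[...,2]
    h=cv2.cvtColor(im,cv2.COLOR_RGB2HSV).astype(int)
    m=(abs(z-137.5)<4)&(x>390)&(x<540)&(y>-120)&(y<220)&(h[...,1]<70); P=W[m]
    s=P@[1,.09,0]; out=[]
    for lo,hi in((430,447),(488,503)):
        q=P[(s>lo)&(s<hi)]
        # median line fit
        b=np.polyfit(q[:,1],q[:,0],1)
        for _ in range(5):
            e=q[:,0]-np.polyval(b,q[:,1]); k=abs(e)<4; b=np.polyfit(q[k,1],q[k,0],1)
        out.append(b)
    yw=[np.arctan(-b[0]) for b in out]; 
    if yaw is None: yaw=np.mean(yw)
    n=np.array([np.cos(yaw),np.sin(yaw)])
    sw=[n@[np.polyval(b,40),40] for b in out]
    print(t,'yaws',np.round(yw,4),'wall s',np.round(sw,1),'orig s',np.round([sw[0]+34.5,sw[1]-22.5],1))
    s0=(sw[0]+34.5+sw[1]-22.5)/2
    S=x*n[0]+y*n[1]-s0; T=-x*n[1]+y*n[0]
    yl=(h[...,0]>12)&(h[...,0]<30)&(h[...,1]>90)&(h[...,2]>60)
    m=yl&(S>-2)&(S<18)&(z>95)&(z<130)
    k,l,st,ce=cv2.connectedComponentsWithStats(m.astype(np.uint8))
    for i in range(1,k):
        if st[i,4]>25:
            g=l==i; print('  head px',ce[i].round(),'n',st[i,4],'S',np.percentile(S[g],[3,97]).round(1),'T',np.percentile(T[g],[2,50,98]).round(1),'mid',round((np.percentile(T[g],2)+np.percentile(T[g],98))/2,1),'z',np.percentile(z[g],[3,97]).round(1))
    return yaw,s0
for t in sys.argv[1:]: run(t)
E
python3 bolt.py w1 w3 t0; python3 -c "
from h import *
plan([512,332.5,240],-.245)"
```

```text
w1 yaws [0.0925 0.0932] wall s [440.  496.5] orig s [474.5 474. ]
  head px [443. 112.] n 579 S [ 3.4 15.4] T [-105.8  -90.2  -78.9] mid -92.3 z [109.9 122.5]
  head px [213. 114.] n 626 S [ 3.3 15. ] T [ 89.2 100.7 119.6] mid 104.4 z [102.1 122.4]
  head px [327. 113.] n 578 S [ 3.1 15.1] T [-10.2   5.8  21.1] mid 5.5 z [107.7 122.5]
w3 yaws [0.0923 0.0931] wall s [440.2 496.7] orig s [474.7 474.2]
  head px [438. 151.] n 490 S [ 3.2 14.7] T [-105.8  -90.   -78.7] mid -92.2 z [109.6 122.1]
  head px [220. 153.] n 529 S [ 3.2 14.7] T [ 89.3 100.8 119.7] mid 104.5 z [102.3 122.6]
  head px [329. 152.] n 491 S [ 3.2 14.6] T [-11.1   5.   20.9] mid 4.9 z [107.5 122.3]
t0 yaws [0.094  0.0933] wall s [439.1 495.7] orig s [473.6 473.2]
  head px [342. 212.] n 67 S [ 3.2 15.4] T [-110.4  -93.3  -79.4] mid -94.9 z [101.1 124.6]
  head px [307. 215.] n 44 S [ 4.1 15.6] T [-10.3   2.7  19.4] mid 4.5 z [104.8 125.6]
  head px [271. 221.] n 66 S [ 3.1 15.3] T [ 89.6 102.7 118.3] mid 104.0 z [ 99.8 126.2]
clock 8.7167 pos [512.1 332.5 107.8] rot [-3.142 -0.    -0.245] F [-0.2  0.3  0.8] op 0.999 q [ 0.57  0.47  1.76 -0.    0.91  2.39]
row [-1.000e-02  0.000e+00 -1.322e+01] [-0. -0. -0.]
```

Call:
play_rows(rows=[[0,[0,0,-2],[0,0,0]],[0,[0,0,-5],[0,0,0]],[0,[0,0,-9],[0,0,0]],[0,[0,0,-12],[0,0,0]],[0,[0,0,-13.2],[0,0,0]],[0,[0,0,-13.2],[0,0,0]]])

```text
clock: 9.22
eef_pos: [513.7, 333.5, 243.4]
tcp_rot: [-3.137, -0.004, -0.245]
contact_force: [0.2, -0.1, -0.6]
opening: 1.0
```

Run:
```python
from h import *
plan([474.3,49.5,240],.093)
```

```text
clock 9.2167 pos [513.7 333.5 243.4] rot [-3.137 -0.004 -0.245] F [ 0.2 -0.1 -0.6] op 1.0 q [0.57 0.32 1.65 0.   1.16 2.39]
row [ 3.07 28.51  0.23] [-0.004 -0.005 -0.338]
```

Call:
play_rows(rows=[[0,[3.1,28.5,0],[0,0,-0.338]],[0,[3.1,28.5,0],[0,0,-0.338]],[0,[3.1,28.5,0],[0,0,-0.338]],[0,[3.1,28.5,0],[0,0,-0.338]],[0,[3.1,28.5,0],[0,0,-0.338]],[0,[3.1,28.5,0],[0,0,-0.338]],[0,[3.1,28.5,0],[0,0,-0.338]],[0,[3.1,28.5,0],[0,0,-0.338]],[0,[3.1,28.5,0],[0,0,-0.338]],[0,[3.1,28.5,0],[0,0,-0.338]],[0,[3.1,28.5,0],[0,0,-0.338]]])

```text
clock: 10.13
eef_pos: [472.9, 49.3, 239.0]
tcp_rot: [-3.141, 0.001, 0.094]
contact_force: [-0.0, 0.4, -0.3]
opening: 0.997
```

```bash
python3 - <<'E'
from h import *
snap('wrist','w8'); snap('top','t8'); snap('side','s8')
plan([474.3,49.5,160],.093)
E
python3 bolt.py w8
```

```text
clock 10.2833 pos [473.   49.5 239.4] rot [-3.141e+00  1.000e-03  9.500e-02] F [-0.1  0.2 -0.9] op 1.0 q [0.1  0.11 1.93 0.   1.1  1.58]
row [0.13 0.02 7.94] [-0.     0.001  0.002]
w8 yaws [0.0924 0.0931] wall s [440.3 496.7] orig s [474.8 474.2]
  head px [202. 182.] n 576 S [ 3.  14.1] T [ 89.4 100.7 119.9] mid 104.6 z [103.2 122.5]
  head px [320. 182.] n 538 S [ 3.  14.3] T [-9.8  5.4 20.7] mid 5.4 z [108.8 122.4]
  head px [439. 182.] n 538 S [ 2.9 14.4] T [-105.7  -90.2  -78.7] mid -92.2 z [109.9 122.2]
  head px [563. 188.] n 34 S [-1.9  0.8] T [-206.4 -204.2 -202.7] mid -204.5 z [ 96.1 114.1]
```

View pics/w8.png

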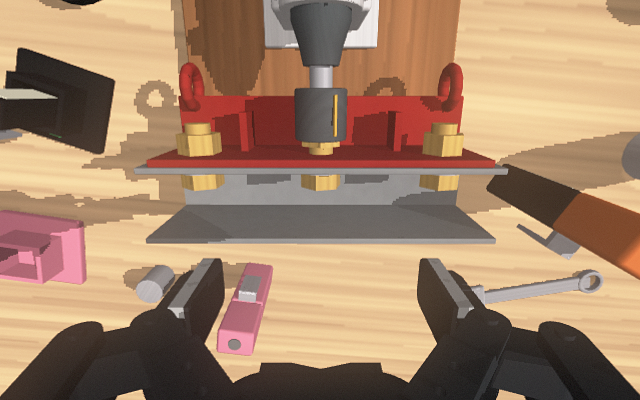

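View pics/s8.png

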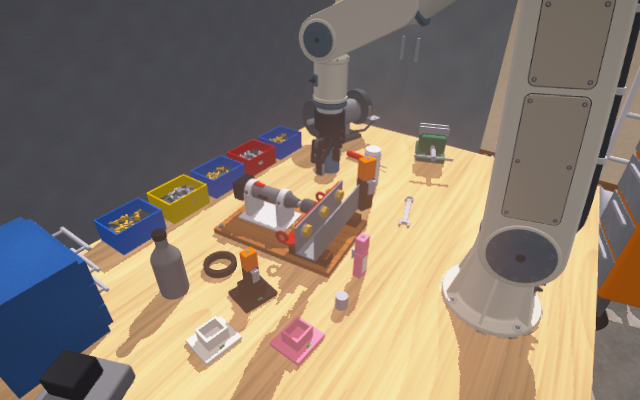

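The lamp stands in its dock in the side view (250,270). In the wrist view the middle head at (320,182) lies midway between the jaws. Descending into the gap.

Call:
play_rows(rows=[[0,[0.15,0,2],[0,0,0]],[0,[0.15,0,5],[0,0,0]],[0,[0.15,0,8],[0,0,0]],[0,[0.15,0,9.5],[0,0,0]],[0,[0.15,0,10.5],[0,0,0]],[0,[0.15,0,11.5],[0,0,0]],[0,[0.15,0,11.5],[0,0,0]]])

```text
clock: 10.87
eef_pos: [474.0, 49.0, 123.5]
tcp_rot: [-3.142, 0.002, 0.094]
contact_force: [-0.6, 0.7, 0.1]
opening: 1.001
```

Run:
```python
from h import *
snap('wrist','w9')
plan([474.6,49.5,87],.093)
```

```text
clock 10.9167 pos [474.5  48.9 124.5] rot [-3.142e+00  1.000e-03  9.300e-02] F [-0.  -0.6 -0.1] op 0.997 q [0.1  0.27 2.04 0.   0.84 1.58]
row [ 0.02 -0.05  3.75] [-0.     0.001  0.   ]
```

View pics/w9.png

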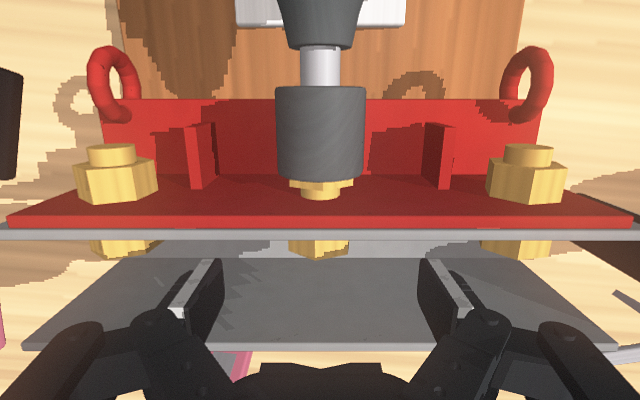

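Both fingers, near (195,290) and (445,290), are inside the gap between the walls, and the head at (320,248) is between them. On down.

Call:
play_rows(rows=[[0,[0,0,0.8],[0,0,0]],[0,[0,0,1.6],[0,0,0]],[0,[0,0,2.4],[0,0,0]],[0,[0,0,3.1],[0,0,0]],[0,[0,0,3.7],[0,0,0]],[0,[0,0,3.7],[0,0,0]],[0,[0,0,3.7],[0,0,0]]])

```text
clock: 11.5
eef_pos: [474.2, 48.6, 87.4]
tcp_rot: [3.142, 0.001, 0.093]
contact_force: [-0.9, -0.3, 0.2]
opening: 0.997
```

Call:
play_rows(rows=[[255,[0,0,0],[0,0,0]],[255,[0,0,0],[0,0,0]],[255,[0,0,0],[0,0,0]],[255,[0,0,0],[0,0,0]],[255,[0,0,0],[0,0,0]],[255,[0,0,0],[0,0,0]],[255,[0,0,0],[0,0,0]],[255,[0,0,0],[0,0,0]],[255,[0,0,0],[0,0,0]],[255,[0,0,0],[0,0,0]],[255,[0,0,0],[0,0,0]],[255,[0,0,0],[0,0,0]]], squeeze=50)

```text
clock: 12.5
eef_pos: [474.7, 49.4, 88.4]
tcp_rot: [-3.14, -0.001, 0.092]
contact_force: [-2.4, 5.4, 7.0]
opening: 0.362
```

Run:
```python
from h import *
snap('wrist','w10'); snap('side','s10')
s=readout.sense(); print(s['wrist_torque'])
plan([474.6,49.5,87],.093)
```

```text
[1.01807222 0.40572631 0.04962472]
clock 12.6 pos [474.7  49.4  88.4] rot [-3.14e+00 -1.00e-03  9.20e-02] F [-2.2  6.   6.3] op 0.364 q [0.1  0.33 2.06 0.   0.75 1.58]
row [-0.01 -0.01  0.14] [-0.001 -0.001 -0.001]
```

View pics/w10.png

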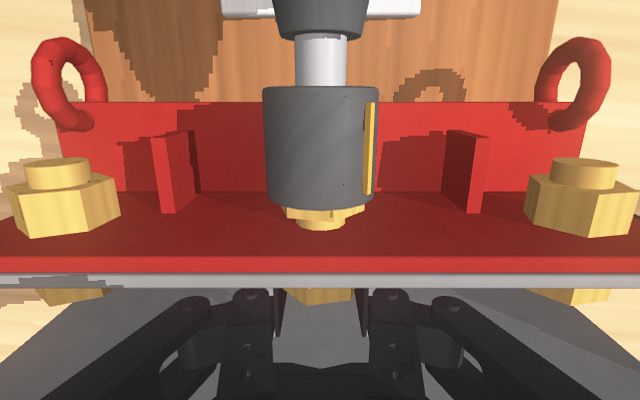

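The fingers have closed on the head at (320,296), with the opening at about 31 mm against 30 mm across flats. I'll squeeze firmer and hold.

Call:
play_rows(rows=[[255,[0,0,0],[0,0,0]],[255,[0,0,0],[0,0,0]],[255,[0,0,0],[0,0,0]],[255,[0,0,0],[0,0,0]],[255,[0,0,0],[0,0,0]],[255,[0,0,0],[0,0,0]],[255,[0,0,0],[0,0,0]],[255,[0,0,0],[0,0,0]],[255,[0,0,0],[0,0,0]],[255,[0,0,0],[0,0,0]],[255,[0,0,0],[0,0,0]],[255,[0,0,0],[0,0,0]]], squeeze=80)

```text
clock: 13.6
eef_pos: [474.7, 49.5, 88.6]
tcp_rot: [-3.14, -0.001, 0.092]
contact_force: [-3.2, 5.9, 9.2]
opening: 0.355
```

Run:
```python
from h import *
snap('wrist','w11')
A=[]
for t in('w10','w11'):
    A.append(cv2.resize(load(t)[0][70:310,220:420],(390,468),interpolation=cv2.INTER_CUBIC))
cv2.imwrite('pics/m11.png',np.hstack(A)[:,:,::-1])
plan([474.6,49.5,87],.093)
```

```text
clock 13.65 pos [474.7  49.5  88.6] rot [-3.14e+00 -1.00e-03  9.20e-02] F [-4.3  6.3  9.5] op 0.35 q [0.1  0.33 2.06 0.   0.75 1.58]
row [-0.01 -0.    0.16] [-0.001 -0.001 -0.001]
```

View pics/m11.png

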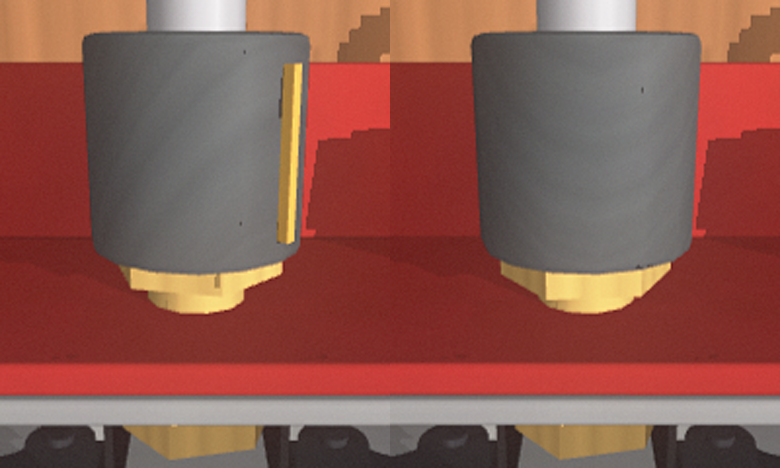

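The head is unchanged between the two pictures, while the coupling's yellow mark has turned out of sight, so the head is held and the nut is turning. I'll hold on.

Call:
play_rows(rows=[[255,[0,0,0],[0,0,0]],[255,[0,0,0],[0,0,0]],[255,[0,0,0],[0,0,0]],[255,[0,0,0],[0,0,0]],[255,[0,0,0],[0,0,0]],[255,[0,0,0],[0,0,0]],[255,[0,0,0],[0,0,0]],[255,[0,0,0],[0,0,0]],[255,[0,0,0],[0,0,0]],[255,[0,0,0],[0,0,0]],[255,[0,0,0],[0,0,0]],[255,[0,0,0],[0,0,0]]])

```text
clock: 14.65
eef_pos: [474.7, 49.5, 88.6]
tcp_rot: [-3.14, -0.001, 0.092]
contact_force: [-3.7, 6.6, 8.8]
opening: 0.351
```

Call:
play_rows(rows=[[255,[0,0,0],[0,0,0]],[255,[0,0,0],[0,0,0]],[255,[0,0,0],[0,0,0]],[255,[0,0,0],[0,0,0]],[255,[0,0,0],[0,0,0]],[255,[0,0,0],[0,0,0]],[255,[0,0,0],[0,0,0]],[255,[0,0,0],[0,0,0]],[255,[0,0,0],[0,0,0]],[255,[0,0,0],[0,0,0]],[255,[0,0,0],[0,0,0]],[255,[0,0,0],[0,0,0]]])

```text
clock: 15.65
eef_pos: [474.7, 49.5, 88.6]
tcp_rot: [-3.14, -0.001, 0.092]
contact_force: [-3.4, 6.3, 9.8]
opening: 0.354
```

Call:
play_rows(rows=[[255,[0,0,0],[0,0,0]],[255,[0,0,0],[0,0,0]],[255,[0,0,0],[0,0,0]],[255,[0,0,0],[0,0,0]],[255,[0,0,0],[0,0,0]],[255,[0,0,0],[0,0,0]],[255,[0,0,0],[0,0,0]],[255,[0,0,0],[0,0,0]],[255,[0,0,0],[0,0,0]],[255,[0,0,0],[0,0,0]],[255,[0,0,0],[0,0,0]],[255,[0,0,0],[0,0,0]]])

```text
clock: 16.65
eef_pos: [474.7, 49.5, 88.6]
tcp_rot: [-3.14, -0.001, 0.092]
contact_force: [-3.4, 6.4, 9.1]
opening: 0.356
```

Run:
```python
from h import *
snap('wrist','w12')
A=[]
for t in('w11','w12'):
    A.append(cv2.resize(load(t)[0][70:310,220:420],(390,468),interpolation=cv2.INTER_CUBIC))
cv2.imwrite('pics/m12.png',np.hstack(A)[:,:,::-1])
plan([474.6,49.5,87],.093)
```

```text
clock 16.7 pos [474.7  49.5  88.6] rot [-3.14e+00 -1.00e-03  9.20e-02] F [-2.8  5.6  9.2] op 0.349 q [0.1  0.33 2.06 0.   0.75 1.58]
row [-0.01 -0.    0.16] [-0.001 -0.001 -0.001]
```

View pics/m12.png

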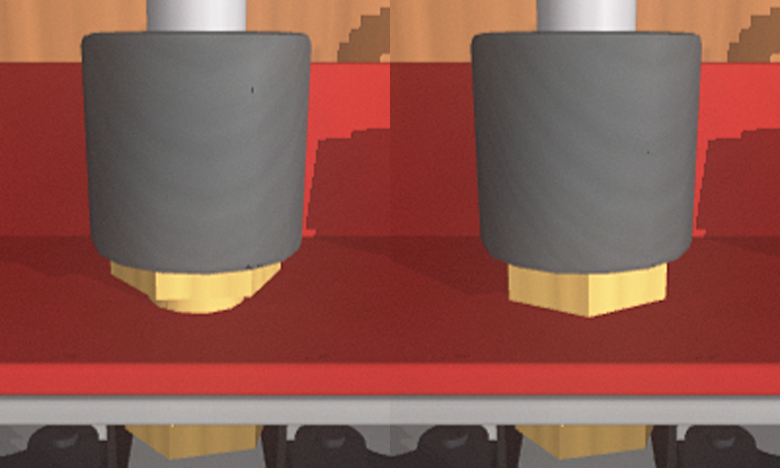

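The nut has moved toward the bracket (right tile, (588,290)) and the head has not moved. I'll hold for longer.

Call:
play_rows(rows=[[255,[0,0,0],[0,0,0]],[255,[0,0,0],[0,0,0]],[255,[0,0,0],[0,0,0]],[255,[0,0,0],[0,0,0]],[255,[0,0,0],[0,0,0]],[255,[0,0,0],[0,0,0]],[255,[0,0,0],[0,0,0]],[255,[0,0,0],[0,0,0]],[255,[0,0,0],[0,0,0]],[255,[0,0,0],[0,0,0]],[255,[0,0,0],[0,0,0]],[255,[0,0,0],[0,0,0]]])

```text
clock: 17.7
eef_pos: [474.7, 49.5, 88.6]
tcp_rot: [-3.14, -0.001, 0.092]
contact_force: [-3.5, 5.5, 9.2]
opening: 0.353
```

Call:
play_rows(rows=[[255,[0,0,0],[0,0,0]],[255,[0,0,0],[0,0,0]],[255,[0,0,0],[0,0,0]],[255,[0,0,0],[0,0,0]],[255,[0,0,0],[0,0,0]],[255,[0,0,0],[0,0,0]],[255,[0,0,0],[0,0,0]],[255,[0,0,0],[0,0,0]],[255,[0,0,0],[0,0,0]],[255,[0,0,0],[0,0,0]],[255,[0,0,0],[0,0,0]],[255,[0,0,0],[0,0,0]]])

```text
clock: 18.7
eef_pos: [474.7, 49.5, 88.5]
tcp_rot: [-3.14, -0.001, 0.092]
contact_force: [-2.8, 5.4, 9.1]
opening: 0.355
```

Call:
play_rows(rows=[[255,[0,0,0],[0,0,0]],[255,[0,0,0],[0,0,0]],[255,[0,0,0],[0,0,0]],[255,[0,0,0],[0,0,0]],[255,[0,0,0],[0,0,0]],[255,[0,0,0],[0,0,0]],[255,[0,0,0],[0,0,0]],[255,[0,0,0],[0,0,0]],[255,[0,0,0],[0,0,0]],[255,[0,0,0],[0,0,0]],[255,[0,0,0],[0,0,0]],[255,[0,0,0],[0,0,0]]])

```text
clock: 19.7
eef_pos: [474.7, 49.5, 88.6]
tcp_rot: [-3.14, -0.001, 0.092]
contact_force: [-3.4, 6.7, 9.5]
opening: 0.349
```

Call:
play_rows(rows=[[255,[0,0,0],[0,0,0]],[255,[0,0,0],[0,0,0]],[255,[0,0,0],[0,0,0]],[255,[0,0,0],[0,0,0]],[255,[0,0,0],[0,0,0]],[255,[0,0,0],[0,0,0]],[255,[0,0,0],[0,0,0]],[255,[0,0,0],[0,0,0]],[255,[0,0,0],[0,0,0]],[255,[0,0,0],[0,0,0]],[255,[0,0,0],[0,0,0]],[255,[0,0,0],[0,0,0]]])

```text
clock: 20.7
eef_pos: [474.7, 49.5, 88.5]
tcp_rot: [-3.14, -0.001, 0.092]
contact_force: [-4.2, 7.1, 8.7]
opening: 0.352
```

Call:
play_rows(rows=[[255,[0,0,0],[0,0,0]],[255,[0,0,0],[0,0,0]],[255,[0,0,0],[0,0,0]],[255,[0,0,0],[0,0,0]],[255,[0,0,0],[0,0,0]],[255,[0,0,0],[0,0,0]],[255,[0,0,0],[0,0,0]],[255,[0,0,0],[0,0,0]],[255,[0,0,0],[0,0,0]],[255,[0,0,0],[0,0,0]],[255,[0,0,0],[0,0,0]],[255,[0,0,0],[0,0,0]]])

```text
clock: 21.7
eef_pos: [474.7, 49.5, 88.6]
tcp_rot: [-3.14, -0.001, 0.092]
contact_force: [-3.7, 5.4, 9.8]
opening: 0.354
```

```bash
python3 -c "
from h import *
snap('wrist','w13')"
```

Call:
play_rows(rows=[[255,[0,0,0],[0,0,0]],[255,[0,0,0],[0,0,0]],[255,[0,0,0],[0,0,0]],[255,[0,0,0],[0,0,0]],[255,[0,0,0],[0,0,0]],[255,[0,0,0],[0,0,0]],[255,[0,0,0],[0,0,0]],[255,[0,0,0],[0,0,0]],[255,[0,0,0],[0,0,0]],[255,[0,0,0],[0,0,0]],[255,[0,0,0],[0,0,0]],[255,[0,0,0],[0,0,0]]])

```text
clock: 22.75
eef_pos: [474.7, 49.5, 88.5]
tcp_rot: [-3.14, -0.001, 0.092]
contact_force: [-2.4, 6.3, 9.1]
opening: 0.351
```

Run:
```python
from h import *
snap('wrist','w14');snap('side','s14')
A=[]
for t in('w13','w14'):
    A.append(cv2.resize(load(t)[0][70:310,220:420],(390,468),interpolation=cv2.INTER_CUBIC))
cv2.imwrite('pics/m14.png',np.hstack(A)[:,:,::-1])
plan([474.6,49.5,87],.093)
im,W=cloud('s14'); x,y,z=W[...,0],W[...,1],W[...,2]
m=(z>100)&(z<165)&(abs(x-512)<30)&(abs(y-332)<30)
P=W[m]; print(len(P),P[:,2].max(),np.percentile(P[:,2],90))
```

```text
clock 22.85 pos [474.7  49.5  88.6] rot [-3.14e+00 -1.00e-03  9.20e-02] F [-3.6  5.9 10.1] op 0.351 q [0.1  0.33 2.06 0.   0.75 1.58]
row [-0.01 -0.    0.16] [-0.001 -0.001 -0.001]
364 151.544676554219 148.68966292592097
```

View pics/m14.png

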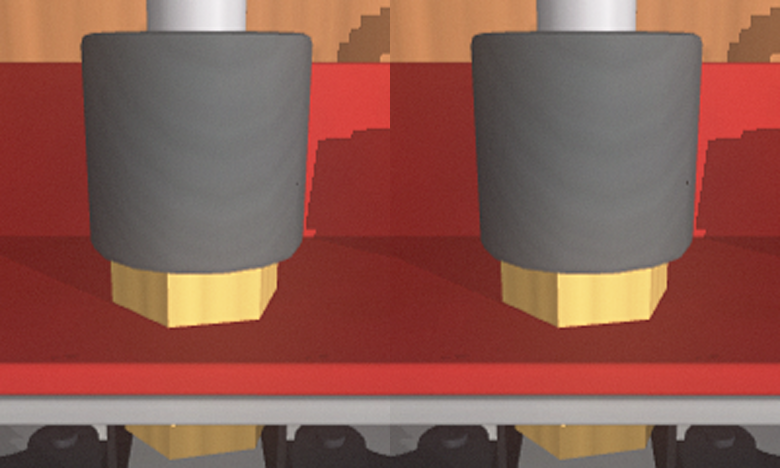

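View pics/s14.png

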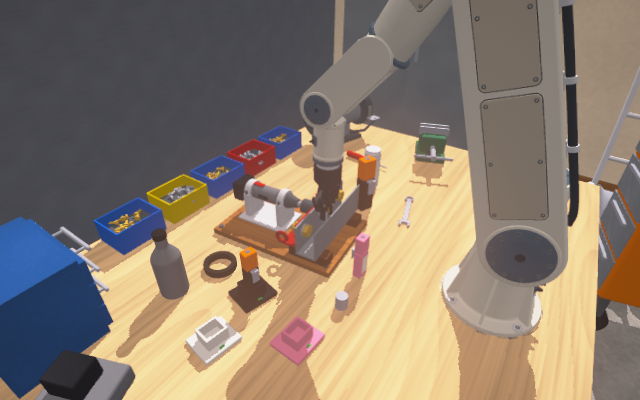

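The nut is the same in two pictures a second apart, so it has stopped against the bracket, and the head has not moved. Before handing in, I'll check the docked lamp's height against the hanging lamp seen by the same camera.

Run:
```python
from h import *
def f(t,cx,cy,lo,hi):
    im,W=cloud(t); h=cv2.cvtColor(im,cv2.COLOR_RGB2HSV).astype(int); x,y,z=W[...,0],W[...,1],W[...,2]
    m=(h[...,0]<20)&(h[...,1]>150)&(abs(x-cx)<24)&(abs(y-cy)<24)&(z>lo)&(z<hi); 
    v,u=np.nonzero(m); P=W[m]
    top=(im[m].astype(int).max(1)>0)
    print(t,len(P),'z pct',np.percentile(P[:,2],[2,10,50,75,90,98]).round(1),'xy',np.median(P[:,:2],0).round(1))
f('s0',453,55,140,200); f('s14',512,332,85,160); f('s7',512,332,85,160);f('w1',453,55,140,200); f('w7',512,332,80,160); f('w3',453,55,255,320)
```

```text
s0 225 z pct [145.7 151.3 174.1 187.4 191.8 193.4] xy [446.7  69.1]
s14 324 z pct [103.6 109.1 133.9 146.6 148.5 149.6] xy [502.1 341.3]
s7 322 z pct [104.3 108.7 133.7 146.5 148.5 149.5] xy [501.9 341.5]
w1 1898 z pct [149.6 174.4 188.8 189.4 189.8 190.4] xy [457.7  55.2]
w7 8276 z pct [104.  114.2 144.8 146.2 146.7 147.2] xy [520.  330.7]
w3 8070 z pct [264.9 275.2 305.7 307.  307.5 308. ] xy [463.6  55.7]
```

The same-camera drop from hanging to docked is about 43.5 mm, so lamp_mid stands at about 81 mm, below the 85 mm limit. Handing in.

```bash
python3 -c "
from h import *
print(r.sign_off()); s=readout.sense(); print(s['clock'],s['opening'])"
```

```text
the job is handed in; nothing more can be done
None
the job is handed in; nothing more can be done
```

I lifted the hanging orange lamp off the near wall and stood it in the black dock. Then I gripped the middle bolt's head along the jig's y with 80 N until the nut stopped turning. I handed in at about 23 s, still gripping the head; the hand-in gave no verdict.

**Last checks:**
- **Bolt and nut:** The head stayed still for over 10 s. The nut visibly ran up to the bracket and looked identical in two pictures a second apart. I could not read the thread value itself. The opening read about 30 mm, which matches the head's flats.
- **Lamp:** It stands let go and upright (tilt about 0.02 rad), within about 2 mm of the pocket's middle.
- **Other things:** I saw no bystander moved in the last side picture, but I did not measure them.

**One disagreement:** The lamp sits about 4 mm higher than a 12 mm pocket floor would give. Its centre is at about 81 mm, under the 85 mm limit, and pressing with up to 20 N did not lower it. I did not find the cause.

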